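# Put out a fresh oat carton and start its timer

### The arm

A 6-joint arm with a two-finger parallel gripper is mounted at the origin on the work surface. World frame = base frame: x ahead of the robot, y to its left, z up, the work surface at z = 0. Lengths are in m, angles in rad, forces in N, time in s.
With the tool pointing down it reaches from about 0.25 to 0.775 m from the base axis. Payload 4 kg.
Tool frame: the origin (TCP) lies midway between the tips of the shut fingers; the grasp point (between the pads) lies 19 mm behind it; z points along the fingers, y is the direction in which the jaws open and shut (so a half turn about z gives the same grasp; the last joint's range is limited). The gripper opens to 94 mm and grips with 3 to 60 N. Pads are 16 mm wide; open, the fingers measure 119 mm over their backs; the gripper's body (75 mm by 177 mm) begins 78 mm behind the grasp point.
Start: joints at [-1.311, 0.087, 1.371, -0, 1.684, -0.103], TCP at [0.195, -0.514, 0.206] pointing down, gripper open.
Joint ranges: [-3.1, 3.1], [-0.76, 2.03], [0.27, 2.55], [-1.08, 4.22], [0.17, 2.65], [-2.57, 2.57]. Speed limits (rad/s): [2.79, 2.79, 3.14, 3.14, 3.14, 3.14].

### API

Orientations are given as a unit quaternion [x, y, z, w].
In Python, from station import ctrl gives the robot as it stands.
- The arm moves only by the tool drive_tool, never from a script. Its argument "increments" is a list of rows, each a list of 3 entries, a list of its own where there are three numbers: the turn, a rotation vector about the tool's x, y, z in degrees, then the shift along the tool's x, y, z in mm, then the closure, from 0 (fully open) to 1 (shut). A call has 1 to 8 rows; each row is the pose to reach, as a shift and turn from the pose measured when the call began, along the tool's axes at that moment; what a row does not reach only later rows make up. A row lasts 1/10 s, in which the tool goes at most 50 mm and 8.59 degrees, less where a joint would pass 70% of its speed; a pose out of reach is approached as far as the arm can. A call with a gripper value outside its range is refused whole. The fingers move at their own pace and stop on an object; the grip force is fixed at half the most. Time passes only in rows, so rows that repeat a pose let the fingers close. It gives the time, the measured TCP pose, the force and the opening at its end, in the units of the state.
- ctrl.sense(): the state, without advancing time (a new reading comes with each control period).
- ctrl.capture(name): name is "scene" or "top" or "wrist"; returns a dict with "image" (384x512x3 uint8, red, green, blue), "intrinsics" (3x3 intrinsics, pixels), "xyz" and "rotation" of the camera in the world. Camera axes: x right, y down, z forward; pixel columns grow to the right and rows downward; lengths in m; the calibration is good to about 2 mm. A picture is of the moment at which its call begins. There is no depth.
- ctrl.job_done(): hands the job in, once; it reports no verdict.
The state is a dict: "time": time; "joint_pos": joint angles; "joint_vel": joint speeds; "joint_torque": joint torques, N m; "ee_pos": TCP position; "tcp_rot": TCP orientation; "wrist_force": force on the tool from outside, world axes, zero at the start; "moment": the same for the moment, N m; "opening": finger opening in m.
Only numpy, scipy, OpenCV 4.12 (cv2) and the standard library are available. Lean on these libraries where they do the work, as an engineer would, in place of code of your own. Each camera call takes 0.05 s, during which the arm holds its last target. There are 200 camera calls.

### The job

Put a fresh carton out at the self-service station: tip the green carton forward by its top edge until it leans out of its tight row against the rack's front slat, then draw it out and stand it upright in the middle of the black mat on the tray, and let go. After that, turn the counter timer's knob on to 30 minutes, bearing down on it as you turn so that the timer itself neither spins nor slides. Leave the other cartons standing in the rack and everything else on the counter where it is.

Things in the scene. Friction and masses are not known exactly. Their poses are not given: they have to be found in the camera images.
- oat_mid (a point): the green carton with a white cap and pale bands: 0.75 kg carton, 95 deep (x) x 45 wide (y) x 190 mm tall (z), flat cap 7 mm high on top, 22 mm in front of the middle; this point is its centre, 95 mm above its underside; z up its height, x from its front narrow face (robot's side) to its rear, y along the row. Starts upright in the rack, in any of the four places of the row
- milk_a_mid (a point): white carton with blue band and blue cap, a neighbour in the row, not to be taken: 0.75 kg carton, 95 deep (x) x 45 wide (y) x 190 mm tall (z), flat cap 7 mm high on top, 22 mm in front of the middle; centre, same axes
- milk_b_mid (a point): white carton with red band and red cap, a neighbour in the row, not to be taken: 0.75 kg carton, 95 deep (x) x 45 wide (y) x 190 mm tall (z), flat cap 7 mm high on top, 22 mm in front of the middle; centre, same axes
- milk_c_mid (a point): second white carton with blue band and blue cap, a neighbour in the row, not to be taken: 0.75 kg carton, 95 deep (x) x 45 wide (y) x 190 mm tall (z), flat cap 7 mm high on top, 22 mm in front of the middle; centre, same axes
- rack: fixed open wooden rack, 156 deep (x) x 211 wide (y) mm; origin at the centre of its underside, front to -x. Floor 12 mm thick, sides 108 mm high. Four cartons stand on it side by side, 1.5 mm apart, tops 202 mm above the counter. The back slats (inner face x = +66 mm), up to 102 mm, stand about 3 mm behind the cartons and leave the upper 100 mm of their rear faces bare
- slat (a point): middle of the top inner edge of the rack's front slat, 66 mm above the counter, about 34 mm in front of the cartons; axes as the rack's. A carton whose top is drawn forward pivots on its front lower edge; past about 27 degrees it tips by itself and comes to rest leaning on this edge at 32 to 40 degrees (0.55 to 0.70 rad), its upper part well in front of its neighbours
- tray: fixed dark wooden tray, 200 (x) x 300 (y) x 20 mm with 8 mm walls and floor; origin at the centre of its underside; the mat is at its +y end
- mat (a point): centre of the upper face of the black mat in the tray, 120 x 120 mm, 11 mm above the counter; axes as the tray's
- timer: free-standing round steel timer, 100 mm across, 0.33 kg, on four rubber feet 38 mm from its axis; origin at the centre of its underside, x towards the red zero dot on its white dial (42 mm up). Clockwise from the dot a short black tick every 10 minutes (25 degrees), a long one every 30. Under its own weight alone it spins with its knob; a steady 12 N push downward holds it
- timer_rim (a point): point of the timer's rim beside the red zero dot, 50 mm from the axis, 36 mm above the counter: shows whether the timer has spun or slid
- timer_knob (a joint): turn of the knob from the zero dot, rad, growing clockwise seen from above; 120 minutes are 5.236 rad (300 degrees), so 30 minutes, the first long tick after the dot, are 1.309 rad. It starts between 0 and 10 minutes, needs about 0.18 N m, and stays where it is left
- knob_grip (a point): on the knob's axis, 64 mm above the counter: the middle of the gripping bar. Black bar 60 long (x, red-lined pointer end at +x) x 16 wide (y) x 28 mm high, from 46 to 74 mm above the counter, on a 48 mm round skirt 4 mm thick that turns with it
- sugar: loose glass sugar jar with a steel lid, 68 mm across, 108 mm tall, on the tray; origin at its underside
- cups: loose stack of brown paper cups, 78 mm across, 116 mm tall, on the tray; origin at its underside
- terminal: loose grey card terminal lying on the counter, 165 x 78 x 30 mm; origin at its underside
- tape: loose black tape dispenser, 150 x 58 x 102 mm; origin at its underside

How it is judged:
By the outcome, as a careful person would: the job done as asked, in the order asked, and still so for the second after the job is handed in, with the robot touching nothing.
It also fails if it takes over 72 s, if anything falls off the work surface, if the arm or the gripper's body presses on something with over 40 N, if the wrist force passes 120 N, or if a joint passes its speed limit or range.

## Working session

There is one attempt and no reset: what is moved stays moved. The work goes in short steps, Python scripts to look and compute and a tool call to move; the robot and the scene stay as the last step left them, time stands still between calls to the robot, and variables do not carry over. Pictures are saved under pics/ and viewed, about 8 in all and at most 12, crops included, and the job is handed in when it is done.

Besides the shell and the picture viewer there is one more tool, called after ">>>" by a JSON object that holds its "api" and its "payload", one argument or row to a line. drive_tool: Moves the arm, as the interface text tells. Its arguments: {"type":"object","properties":{"increments":{"type":"array"}},"required":["increments"]}

```bash
ls; mkdir -p pics; python3 - <<'E'
from station import ctrl
import cv2
print(ctrl.sense())
for n in ("scene","top"):
    c=ctrl.capture(n); im=c["image"]
    cv2.imwrite(f"pics/{n}0.png",cv2.resize(im[:,:,::-1],(800,600),interpolation=cv2.INTER_CUBIC))
    print(n,c["intrinsics"],c["xyz"],c["rotation"])
E
```

```text
pics
{'time': 0.0, 'joint_pos': array([-1.31109369e+00,  8.79566093e-02,  1.37226959e+00,  2.32931460e-06,
        1.68361251e+00, -1.03106426e-01]), 'joint_vel': array([-0.0027543 ,  0.00250478, -0.00211427,  0.00184694, -0.00062546,
       -0.00016286]), 'joint_torque': array([ 1.76301732e-03, -3.40181351e+01, -3.02426434e+01,  7.19982502e-02,
        3.30137741e-02, -1.78894861e-04]), 'ee_pos': array([ 0.19504377, -0.51365242,  0.20429554]), 'tcp_rot': array([ 9.83590626e-01,  1.80411250e-01, -8.66873534e-05, -1.11967863e-03]), 'wrist_force': array([0.4693551 , 0.37047239, 0.01551737]), 'moment': array([-0.06323875,  0.0405556 , -0.019733  ]), 'opening': 0.09405664951442244}
scene [[492.68252976   0.         259.03902554]
 [  0.         492.68252976 195.58861148]
 [  0.           0.           1.        ]] [ 1.6146946  -0.00767225  1.33785112] [ 0.67139212  0.65279722 -0.24890575 -0.2472536 ]
top [[447.65820117   0.         256.76188387]
 [  0.         447.65820117 193.15808689]
 [  0.           0.           1.        ]] [3.69442919e-01 5.80440604e-04 1.63364529e+00] [-0.70250744  0.71029831 -0.03169764  0.03090089]
```

View pics/scene0.png

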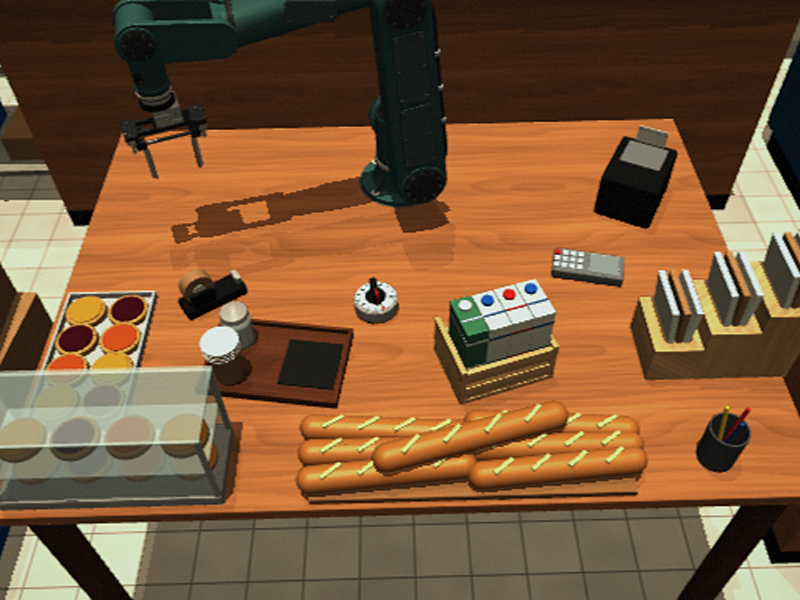

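View pics/top0.png

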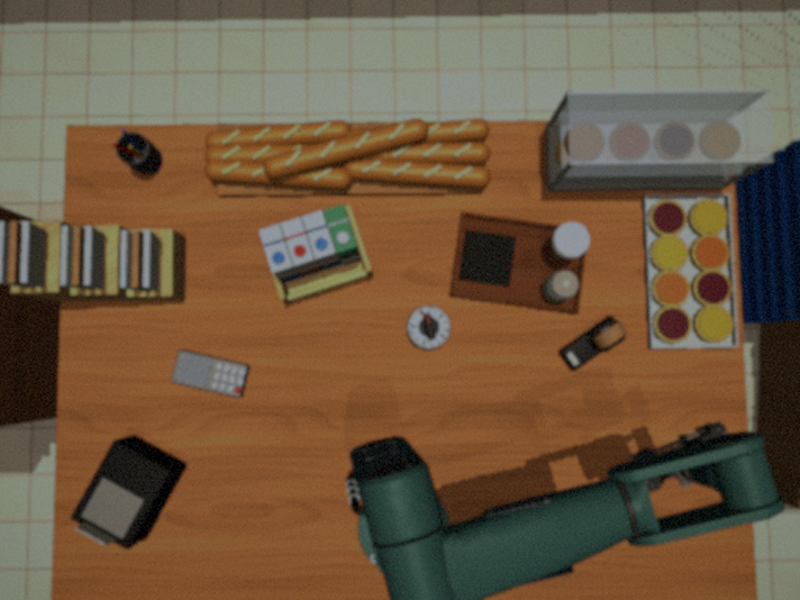

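Scene (800x600 scaling): the green carton is at the row's −y end, with its top at (340,232) in the top view. The timer is at (428,327), the mat at (488,258), the sugar jar and cups at the tray's −y end. Next I'll take an enlarged composite for precise pixels.

```bash
cat > h.py <<'E'
import numpy as np, cv2
from scipy.spatial.transform import Rotation as R
from station import ctrl
def ray(c,uv,z):
    """native pixels -> world points on plane z"""
    K=c["intrinsics"]; uv=np.atleast_2d(np.asarray(uv,float))
    d=np.c_[uv,np.ones(len(uv))]@np.linalg.inv(K).T@R.from_quat(c["rotation"]).as_matrix().T
    o=np.asarray(c["xyz"]); return o+d*((z-o[2])/d[:,2])[:,None]
def proj(c,P):
    q=(np.atleast_2d(P)-c["xyz"])@R.from_quat(c["rotation"]).as_matrix()
    q=q@c["intrinsics"].T; return q[:,:2]/q[:,2:]
def pose():
    s=ctrl.sense(); return np.array(s["ee_pos"]),R.from_quat(s["tcp_rot"]),s
def delta(p,rot):
    """turn (deg) and shift (mm) in the tool's axes from now to p, rot"""
    p0,r0,s=pose()
    return np.round(np.degrees((r0.inv()*rot).as_rotvec()),2), np.round(r0.inv().apply(np.asarray(p)-p0)*1000,1)
E
python3 - <<'E'
from h import *
import pickle
S={}
for n in("scene","top"):
    cs=[ctrl.capture(n) for _ in range(2)]; c=cs[0]; c["image"]=np.mean([k["image"] for k in cs],0).astype(np.uint8); S[n]=c
pickle.dump(S,open("cap0.pkl","wb"))
im=S["top"]["image"]; b=S["scene"]["image"]
def crop(i,x0,y0,w,h,f): return cv2.resize(i[y0:y0+h,x0:x0+w,::-1],None,fx=f,fy=f,interpolation=cv2.INTER_CUBIC)
A=crop(im,160,125,80,75,5)   # rack top
B=crop(im,250,185,50,46.0.__int__(),8)[:375-7]
B=cv2.copyMakeBorder(B,0,375-B.shape[0],0,0,0)
C=crop(b,270,170,100,56,4); D=crop(b,215,170,50,28,8)
cv2.imwrite("pics/comp.png",np.vstack([np.hstack([A,B]),np.hstack([C,D])]))
E
```

```text
(no output)
```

View pics/comp.png

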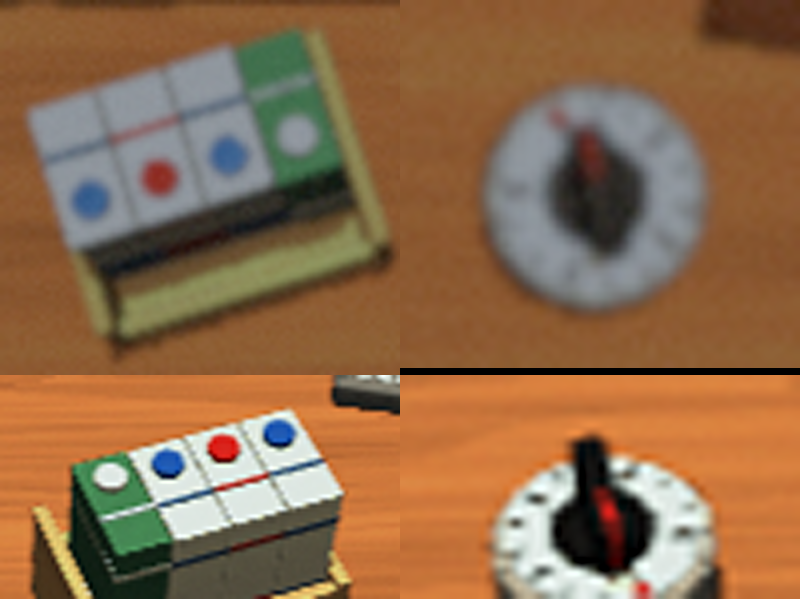

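The composite shows the top-camera row corners at (27,108), (300,30), (345,180), (73,250) in the crop. The caps are clear, and the timer's red dot is at (556,118) with the pointer about 20° clockwise of it. Now I'll get the positions from both cameras by colour segmentation.

```bash
python3 - <<'E'
from h import *
import pickle
S=pickle.load(open("cap0.pkl","rb"))
def blob(c,box,f):
    x,y,w,h=box; im=c["image"][y:y+h,x:x+w].astype(int); m=f(im[...,0],im[...,1],im[...,2]).astype(np.uint8)
    n,l,st,ce=cv2.connectedComponentsWithStats(m); k=1+np.argmax(st[1:,4]); return ce[k]+[x,y],st[k,4],(l==k)
blue=lambda r,g,b:(b>r+50)
red=lambda r,g,b:(r>g+70)&(r>b+70)
T=S["top"];C=S["scene"]
up=lambda u,v,o,f:((np.array([u,v])+.5)/f-.5+o)
# caps
def capxy(c,pts,z): return ray(c,pts,z)[:,:2]
tp=[up(*p,np.array([160,125]),5) for p in((90,201),(160,178),(228,157),(298,136))]
sp=[up(p[0],p[1]-375,np.array([270,170]),4) for p in((278,433),(223,448),(168,464),(110,476))]
a=capxy(T,tp,.209);b=capxy(C,sp,.209)
print("caps top\n",a.round(4),"\nscene\n",b.round(4),"\npitch",np.linalg.norm(np.diff(a,axis=0),axis=1),np.linalg.norm(np.diff(b,axis=0),axis=1))
co=[up(*p,np.array([160,125]),5) for p in((27,108),(300,30),(345,180),(73,250))]
q=ray(T,co,.202)[:,:2];print("row corners",q.round(4),"centre",q.mean(0),"len",np.linalg.norm(q[1]-q[0]),np.linalg.norm(q[2]-q[1]))
cs=ray(C,[up(p[0],p[1]-375,np.array([270,170]),4) for p in((343,494),(115,578),(72,463),(291,409))],.202)[:,:2];print("scene corners",cs.round(4),cs.mean(0))
for n,d in(("t",q),): 
    e=d[0]-d[1]+d[3]-d[2]; print("row yaw of y axis",np.degrees(np.arctan2(-e[0],e[1])))
e=a[0]-a[3];print("yaw caps",np.degrees(np.arctan2(-e[0],e[1]))); e=b[0]-b[3];print(np.degrees(np.arctan2(-e[0],e[1])))
# slat corners: top edge of front slat inner?
# mat
for c,box,z in((T,(285,140,60,50),.011),(C,(170,205,60,50),.011)):
    ce,n,m=blob(c,box,lambda r,g,b:(r+g+b<100)); ys,xs=np.nonzero(m)
    rc=cv2.minAreaRect(np.c_[xs,ys].astype(np.float32)); P=ray(c,cv2.boxPoints(rc)+box[:2],z)[:,:2]
    print("mat",n,ray(c,ce,z).round(4),P.round(4).tolist())
# timer
for c,box,o,f in((T,(262,188,40,40),None,8),(C,(220,170,45,40),None,8)):
    ce,n,m=blob(c,box,lambda r,g,b:(np.minimum(np.minimum(r,g),b)>95)); ys,xs=np.nonzero(m)
    h=cv2.convexHull(np.c_[xs,ys].astype(np.float32)); W=ray(c,h[:,0]+box[:2],.042)[:,:2].astype(np.float32)
    print("dial",n,cv2.minEnclosingCircle(W),cv2.fitEllipse(W))
dot=ray(T,up(556,118,np.array([250,185]),8),.042);pt=ray(T,up(590,135,np.array([250,185]),8),.074)
print("top dot",dot,"pointer",pt, "ctr",ray(T,up(595,195,np.array([250,185]),8),.042))
dot=ray(C,up(643,590-375,np.array([215,170]),8),.042);pt=ray(C,up(618,565-375,np.array([215,170]),8),.074)
pe=ray(C,up(598,440-375,np.array([215,170]),8),.074);pi=ray(C,up(602,490-375,np.array([215,170]),8),.074)
print("scene dot",dot,"pointer",pt,pi,"tail",pe)
E
```

```text
caps top
 [[0.5902 0.2516]
 [0.6046 0.2066]
 [0.6178 0.1629]
 [0.631  0.1178]] 
scene
 [[0.5921 0.2517]
 [0.6062 0.2075]
 [0.6212 0.1638]
 [0.6318 0.1187]] 
pitch [0.04720693 0.04568245 0.04699203] [0.04638973 0.04622049 0.04636701]
row corners [[0.6526 0.2939]
 [0.702  0.1168]
 [0.6032 0.0881]
 [0.5595 0.2636]] centre [0.62931558 0.19060081] len 0.18387405825665898 0.1029504204104804
scene corners [[0.6497 0.2942]
 [0.7248 0.1157]
 [0.6115 0.0912]
 [0.5606 0.2668]] [0.63664855 0.19201141]
row yaw of y axis 14.793172875374808
yaw caps 16.96563029974723
16.61779404298496
mat 982 [[ 0.6151 -0.203   0.011 ]] [[0.5656, -0.1341], [0.6824, -0.1528], [0.6642, -0.2696], [0.5476, -0.2502]]
mat 1017 [[ 0.6178 -0.2026  0.011 ]] [[0.6668, -0.2705], [0.5434, -0.2709], [0.5646, -0.1376], [0.6862, -0.1434]]
dial 435 ((0.45421886444091797, -0.06337977200746536), 0.048783283680677414) ((0.4541766047477722, -0.06313758343458176), (0.0960196778178215, 0.09696516394615173), 34.81233596801758)
dial 333 ((0.4575282633304596, -0.06250736117362976), 0.05014718696475029) ((0.45751816034317017, -0.06219941005110741), (0.09850839525461197, 0.09981127828359604), 21.754621505737305)
top dot [[ 0.48627957 -0.22387014  0.042     ]] pointer [[ 0.47632734 -0.23402645  0.074     ]] ctr [[ 0.45175013 -0.24041671  0.042     ]]
scene dot [[0.49335228 0.12920607 0.042     ]] pointer [[0.5065827  0.11618763 0.074     ]] [[0.46308218 0.1121786  0.074     ]] tail [[0.43335263 0.11235104 0.074     ]]
```

```bash
cat >> h.py <<'E'
YR=np.radians(16.8); XR=np.array([np.cos(YR),np.sin(YR),0]); YV=np.array([-np.sin(YR),np.cos(YR),0])
CART=np.array([.6525,.1246,0])          # green carton centre (start), from caps of both cameras
def tool(yaw,tilt=0): # deg; tool x at yaw, z down, tilted outwards by tilt
    return R.from_euler('z',yaw,degrees=True)*R.from_euler('x',180,degrees=True)*R.from_euler('y',tilt,degrees=True)
E
python3 - <<'E'
from h import *
import pickle
p=CART+.0675*XR
print(p, delta([*p[:2],.26],tool(16.8)))
S=pickle.load(open("cap0.pkl","rb"));T=S["top"];C=S["scene"]
up=lambda u,v,o,f:((np.array([u,v])+.5)/f-.5+o)
o=np.array([250,185]);ctr=np.array([.456,-.0628])
for nm,c,d,t in(("top",T,up(156,118,o,8),up(190,130,o,8)),("scene",C,up(243,215,np.array([215,170]),8),up(218,190,np.array([215,170]),8))):
    D=ray(c,d,.042)[0];P=ray(c,t,.074)[0];e=(np.degrees(np.arctan2(*(D[:2]-ctr)[::-1])),np.degrees(np.arctan2(*(P[:2]-ctr)[::-1])))
    print(nm,D,P,np.linalg.norm(D[:2]-ctr),np.linalg.norm(P[:2]-ctr),e)
E
```

```text
[0.71711907 0.14410965 0.        ] (array([-0.04, -0.  ,  3.99]), array([ 721.6, -430.1,  -54.6]))
top [ 0.48824222 -0.04560542  0.042     ] [ 0.48043786 -0.05944848  0.074     ] 0.03654058381196092 0.024666614211089198 (np.float64(28.07073672751881), np.float64(7.809081294370589))
scene [ 0.4874828  -0.04479395  0.042     ] [ 0.50080351 -0.05448926  0.074     ] 0.036268232397817124 0.04556778403012412 (np.float64(29.76665209036401), np.float64(10.508529537273146))
```

>>> {"api": "drive_tool", "payload": {
  "increments": [
    [[0,0,0.5],[40,-24,-15],1],
    [[0,0,1],[80,-48,-30],1],
    [[0,0,1.5],[120,-72,-45],1],
    [[0,0,2],[160,-96,-55],1],
    [[0,0,2.5],[205,-122,-55],1],
    [[0,0,3],[250,-149,-55],1],
    [[0,0,3.5],[300,-179,-55],1],
    [[0,0,4],[350,-209,-55],1]
  ]
}}

```text
time: 1.1
ee_pos: [0.436, -0.2092, 0.2605]
tcp_rot: [0.989, 0.146, 0.0, -0.0]
wrist_force: [-0.5, -0.4, -1.1]
opening: 0.0332
```

```bash
python3 - <<'E'
from h import *
p,r,s=pose(); print(p,s["time"],s["opening"],s["joint_pos"])
q=CART+.0675*XR; print(delta([*q[:2],.26],tool(16.8)))
E
```

```text
[ 0.43604807 -0.20921408  0.26047982] 1.1 0.03318466731632168 [-5.64969530e-01 -6.58666516e-02  1.41727095e+00  4.45781707e-04
  1.78985609e+00  7.13484830e-01]
(array([-0.  , -0.03, -0.04]), array([ 371. , -257.3,    0.7]))
```

>>> {"api": "drive_tool", "payload": {
  "increments": [
    [[0,0,0],[38,-26,0],1],
    [[0,0,0],[76,-53,0],1],
    [[0,0,0],[116,-80,0],1],
    [[0,0,0],[156,-108,0],1],
    [[0,0,0],[196,-136,0],1],
    [[0,0,0],[236,-164,0],1],
    [[0,0,0],[270,-187,0],1],
    [[0,0,0],[300,-208,0],1]
  ]
}}

```text
time: 1.9
ee_pos: [0.6643, 0.0786, 0.2601]
tcp_rot: [0.989, 0.146, 0.0, -0.0]
wrist_force: [-0.2, 0.3, 0.5]
opening: 0.0005
```

```bash
python3 - <<'E'
from h import *
p,r,s=pose(); print(p,s["time"],s["opening"],s["joint_pos"])
q=CART+.0675*XR; print(delta([*q[:2],.26],tool(16.8)))
E
```

```text
[0.66430157 0.07855145 0.26006384] 1.9 0.0004953022686837378 [3.28757840e-02 3.59819409e-01 9.37846194e-01 2.17685875e-04
 1.84394755e+00 1.31013449e+00]
(array([-0.01, -0.  ,  0.02]), array([ 69.5, -47.5,   0.1]))
```

>>> {"api": "drive_tool", "payload": {
  "increments": [
    [[0,0,0],[35,-24,0],1],
    [[0,0,0],[70,-47.5,0],1],
    [[0,0,0],[70,-47.5,0],1],
    [[0,0,0],[70,-47.5,20],1],
    [[0,0,0],[70,-47.5,45],1],
    [[0,0,0],[70,-47.5,65],1],
    [[0,0,0],[70,-47.5,75],1],
    [[0,0,0],[70,-47.5,75],1]
  ]
}}

```text
time: 2.7
ee_pos: [0.7164, 0.1435, 0.183]
tcp_rot: [0.989, 0.146, -0.002, -0.0]
wrist_force: [-0.4, 0.6, -0.2]
opening: 0.0006
```

```bash
python3 - <<'E'
from h import *
p,r,s=pose(); print(p,s["time"],s["wrist_force"],delta([*(CART+.0675*XR)[:2],.185],tool(16.8)))
c=ctrl.capture("scene");w=ctrl.capture("wrist")
A=cv2.resize(c["image"][140:260,250:370,::-1],(480,480),interpolation=cv2.INTER_CUBIC)
B=cv2.resize(w["image"][:,:,::-1],(320,240)); B=cv2.copyMakeBorder(B,0,240,0,0,0)
cv2.imwrite("pics/hook.png",np.hstack([A,B]))
E
```

```text
[0.71638559 0.14353642 0.18303751] 2.7 [-0.39681461  0.59352401 -0.18942712] (array([-0.04,  0.23, -0.02]), array([ 0.9, -0.3, -2. ]))
```

View pics/hook.png

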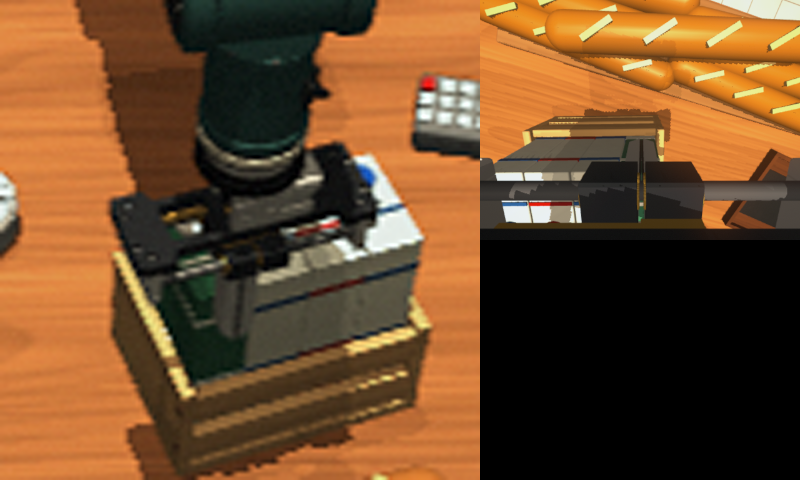

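The fingers hang behind the green carton's rear face at crop (235,300), about 3 mm from centred, with the neighbour's edge at about 250. I'll shift 2 mm away from the neighbour and pull.

>>> {"api": "drive_tool", "payload": {
  "increments": [
    [[0,0,0],[-2,2,-1],1],
    [[0,0,0],[-8,2,-2],1],
    [[0,0,0],[-15,2,-2],1],
    [[0,0,0],[-22,2,-2],1],
    [[0,0,0],[-30,2,-2],1],
    [[0,0,0],[-38,2,-2],1],
    [[0,0,0],[-46,2,-2],1],
    [[0,0,0],[-54,2,-2],1]
  ]
}}

```text
time: 3.6
ee_pos: [0.6656, 0.1261, 0.188]
tcp_rot: [0.989, 0.146, 0.0, -0.0]
wrist_force: [1.7, -0.0, 2.6]
opening: 0.0002
```

```bash
python3 - <<'E'
from h import *
p,r,s=pose(); print(p,s["wrist_force"],delta([*(CART+.0675*XR)[:2],.185],tool(16.8)))
c=ctrl.capture("scene")
cv2.imwrite("pics/tip1.png",cv2.resize(c["image"][140:260,250:370,::-1],(480,480),interpolation=cv2.INTER_CUBIC))
E
```

```text
[0.66556112 0.12611786 0.18804548] [ 1.72256654e+00 -1.05646837e-03  2.62512675e+00] (array([ 0.  , -0.03, -0.  ]), array([54.6, -2.3,  3.1]))
```

View pics/tip1.png

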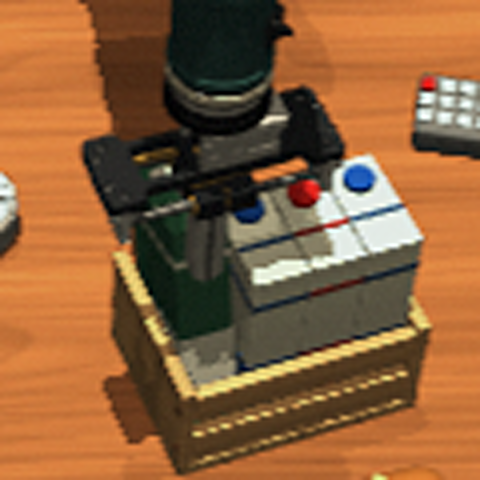

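The green carton is tipping, its rear face inclined near (190,270), and the neighbours are standing. I'll continue.

>>> {"api": "drive_tool", "payload": {
  "increments": [
    [[0,0,0],[-8,1,0],1],
    [[0,0,0],[-16,1,0],1],
    [[0,0,0],[-24,1,0],1],
    [[0,0,0],[-31,1,0],1],
    [[0,0,0],[-37,1,0],1],
    [[0,0,0],[-43,1,0],1],
    [[0,0,0],[-48,1,0],1],
    [[0,0,0],[-52,1,0],1]
  ]
}}

```text
time: 4.45
ee_pos: [0.6149, 0.1098, 0.1884]
tcp_rot: [0.989, 0.146, -0.0, 0.0]
wrist_force: [2.4, 0.1, -0.5]
opening: 0.0003
```

>>> {"api": "drive_tool", "payload": {
  "increments": [
    [[0,0,0],[0,0,0],1],
    [[0,0,0],[12,0,-20],1],
    [[0,0,0],[12,0,-60],1],
    [[0,0,0],[0,0,-100],0.9],
    [[0,0,0],[-40,0,-130],0.8],
    [[0,0,0],[-80,0,-140],0.6],
    [[0,0,0],[-120,0,-140],0.4],
    [[0,0,0],[-130,0,-140],0.3]
  ]
}}

```text
time: 5.25
ee_pos: [0.4878, 0.0717, 0.3304]
tcp_rot: [0.989, 0.146, 0.001, 0.0]
wrist_force: [0.1, -0.1, 0.8]
opening: 0.037
```

```bash
python3 - <<'E'
from h import *
import pickle
p,r,s=pose(); print(p,s["time"],s["opening"],s["wrist_force"],delta([*(CART+.0675*XR)[:2],.185],tool(16.8)))
c=ctrl.capture("scene");t=ctrl.capture("top");w=ctrl.capture("wrist");pickle.dump((c,t,w),open("cap1.pkl","wb"))
A=cv2.resize(c["image"][140:240,260:360,::-1],(400,400),interpolation=cv2.INTER_CUBIC)
B=cv2.resize(t["image"][125:225,150:250,::-1],(400,400),interpolation=cv2.INTER_CUBIC)
cv2.imwrite("pics/tip2.png",np.hstack([A,B]))
E
```

```text
[0.4878095  0.07165904 0.33036916] 5.25 0.03701007858050101 [ 0.05056458 -0.12630344  0.82948621] (array([ 0.06, -0.11, -0.04]), array([240.2,  -3.4, 145.8]))
```

View pics/tip2.png

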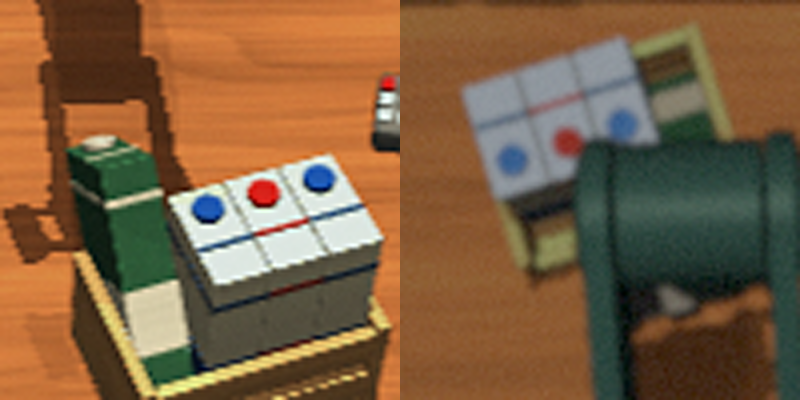

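The carton leans out clear of its neighbours, which are undisturbed: scene crop (115,210), cap at (100,145). Next I'll overlay the box model at candidate leans to measure the angle.

```bash
cat >> h.py <<'E'
def box(theta,x0=0,dy=0,yaw=YR):
    """leaning carton: 8 corners (front/rear, bottom/top, -y/+y) + cap centre; x0 = slide of pivot along rack x"""
    Xr=np.array([np.cos(yaw),np.sin(yaw),0]);Yr=np.array([-Xr[1],Xr[0],0]);t=np.radians(theta)
    piv=CART-.0475*XR+x0*XR+dy*YV+[0,0,.012]
    ex=np.cos(t)*Xr+[0,0,np.sin(t)]; ez=-np.sin(t)*Xr+[0,0,np.cos(t)]
    f=lambda d,s,y:piv+d*ex+s*ez+y*Yr
    return [f(d,s,y) for d in(0,.095) for s in(0,.19) for y in(-.0225,.0225)]+[f(.0255,.197,0)],f,ex,ez
E
python3 - <<'E'
from h import *
import pickle
c,t,w=pickle.load(open("cap1.pkl","rb"))
x0,y0,W,H,k=272,165,50,72,8
A=[]
for th,xx in((33,0),(37,.008)):
    I=cv2.resize(c["image"][y0:y0+H,x0:x0+W,::-1],None,fx=k,fy=k,interpolation=cv2.INTER_CUBIC)
    P=box(th,xx)[0]; q=((proj(c,P)-[x0,y0]+.5)*k-.5).astype(int)
    for i,j in((2,3),(6,7),(2,6),(3,7),(4,6),(5,7)): cv2.line(I,q[i].tolist(),q[j].tolist(),(255,0,255),1)
    cv2.circle(I,q[8].tolist(),3,(0,0,255),-1); A.append(I)
cv2.imwrite("pics/lean.png",np.hstack(A))
E
```

```text
(no output)
```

View pics/lean.png

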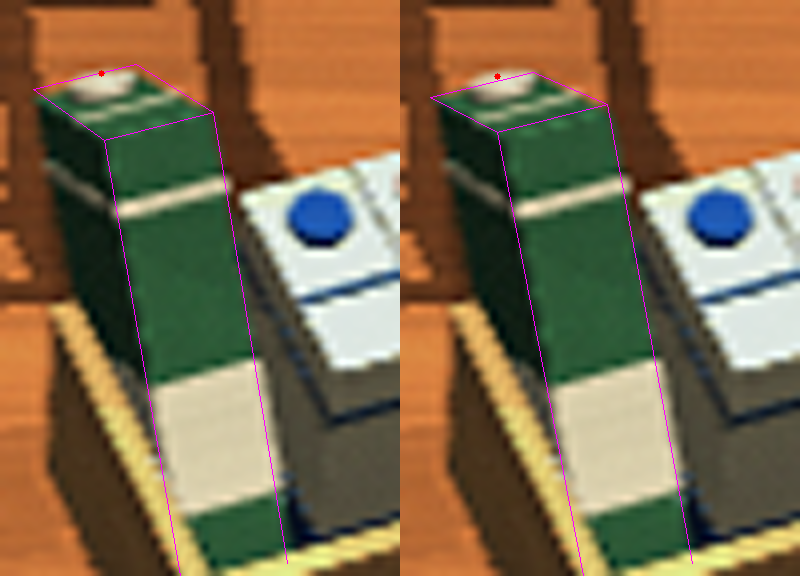

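```bash
python3 - <<'E'
from h import *
import pickle
from scipy.optimize import least_squares
c,t,w=pickle.load(open("cap1.pkl","rb"))
n=lambda u:(np.array(u)+.5)/8-.5+[272,165]
pts={8:n((102,84)),6:n((104,136)),7:n((214,107)),2:n((38,98))}
L={(4,6):n([(116,210),(150,385),(178,512)]),(5,7):n([(230,180),(262,360),(284,490)])}
def res(v):
    q=proj(c,box(v[0],v[1]/1e3,v[2]/1e3,np.radians(v[3]))[0]); r=[q[k]-p for k,p in pts.items()]
    for (i,j),P in L.items():
        d=q[j]-q[i];d/=np.linalg.norm(d); r+=[(P-q[i])@[-d[1],d[0]]]
    return np.r_[np.concatenate([np.ravel(x) for x in r]),(v[3]-16.8)/2,v[2]/3]
f=least_squares(res,[35,0,0,16.8]); print(f.x,np.abs(f.fun).max(),np.round(f.fun,2))
# consistency: front face vs slat edge: distance needed
th,x0=np.radians(f.x[0]),f.x[1]
print("slat gap mm: front-face at 54mm above floor is", -np.tan(th)*54+x0, "vs -34")
E
```

```text
[36.91898436 10.52193404  1.48281129 16.71728301] 0.49427042856408804 [ 0.17 -0.45  0.02  0.01 -0.07  0.21 -0.19  0.41 -0.29 -0.22  0.23  0.42
  0.27  0.03 -0.04  0.49]
slat gap mm: front-face at 54mm above floor is -30.05039860014081 vs -34
```

```bash
cat >> h.py <<'E'
LEAN=(37,.009,.0015); F=box(*LEAN)[1]
E
python3 - <<'E'
from h import *
for s in(.226,.116): print(F(.0475,s,0),delta(F(.0475,s,0),tool(16.8,37)))
E
```

```text
[0.52132053 0.08656146 0.22107784] (array([ 2.000e-02,  3.696e+01, -2.000e-02]), array([ 33.4,  -4.9, 107.6]))
[0.58469475 0.10569526 0.13322793] (array([ 2.000e-02,  3.696e+01, -2.000e-02]), array([ 99.6,  -4.9, 195.5]))
```

>>> {"api": "drive_tool", "payload": {
  "increments": [
    [[0,7,0],[0,-5,0],0.3],
    [[0,14,0],[5,-5,10],0.3],
    [[0,22,0],[15,-5,30],0.3],
    [[0,30,0],[25,-5,60],0.3],
    [[0,37,0],[33,-5,90],0.3],
    [[0,37,0],[33,-5,107],0.3],
    [[0,37,0],[33,-5,107],0.3],
    [[0,37,0],[33,-5,107],0.3]
  ]
}}

```text
time: 6.2
ee_pos: [0.5225, 0.0867, 0.2231]
tcp_rot: [0.938, 0.138, 0.315, -0.046]
wrist_force: [0.5, -0.5, -0.7]
opening: 0.0659
```

```bash
python3 - <<'E'
from h import *
p,r,s=pose(); print(s["opening"],s["joint_pos"],s["wrist_force"])
for q in(.226,.116): print(delta(F(.0475,q,0),tool(16.8,37)))
w=ctrl.capture("wrist"); c=ctrl.capture("scene")
# predicted carton in the wrist view
I=w["image"][:,:,::-1].copy(); q=proj(w,box(*LEAN)[0]).astype(int)
for i,j in((2,3),(6,7),(2,6),(3,7)): cv2.line(I,q[i].tolist(),q[j].tolist(),(255,0,255),1)
A=cv2.resize(c["image"][140:240,260:345,::-1],(326,384),interpolation=cv2.INTER_CUBIC)
cv2.imwrite("pics/pre.png",np.hstack([I[:,40:472],A]))
E
```

```text
0.06593284603404434 [-0.09722595 -0.43922545  1.92191722  0.26534827  1.06322811  1.12251492] [ 0.45196035 -0.51562047 -0.66959453]
(array([ 0.03, -0.13, -0.  ]), array([-2.1, -0.2,  0.9]))
(array([ 0.03, -0.13, -0.  ]), array([ -2.3,  -0.3, 110.9]))
```

View pics/pre.png

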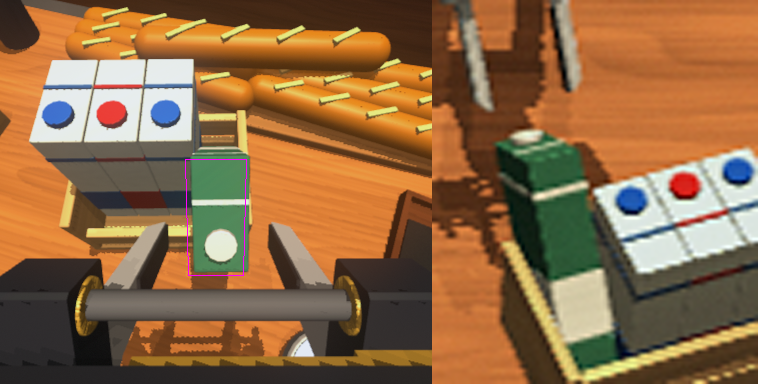

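The predicted top face overlays the actual one within about 3 px (≈2 mm toward −y), and the fingers straddle it symmetrically. I'll advance and grip.

>>> {"api": "drive_tool", "payload": {
  "increments": [
    [[0,0,0],[0,1.5,15],0.3],
    [[0,0,0],[0,1.5,35],0.3],
    [[0,0,0],[0,1.5,55],0.3],
    [[0,0,0],[0,1.5,75],0.3],
    [[0,0,0],[0,1.5,95],0.3],
    [[0,0,0],[0,1.5,108],0.3],
    [[0,0,0],[0,1.5,111],0.3],
    [[0,0,0],[0,1.5,111],0.3]
  ]
}}

```text
time: 7.1
ee_pos: [0.5891, 0.1046, 0.1382]
tcp_rot: [0.937, 0.139, 0.317, -0.046]
wrist_force: [0.3, -0.6, -0.4]
opening: 0.0655
```

>>> {"api": "drive_tool", "payload": {
  "increments": [
    [[0,0,0],[0,0,0],1],
    [[0,0,0],[0,0,0],1],
    [[0,0,0],[0,0,0],1],
    [[0,0,0],[0,0,0],1],
    [[0,0,0],[0,0,0],1],
    [[0,0,0],[0,0,0],1],
    [[0,0,0],[0,0,0],1]
  ]
}}

```text
time: 7.8
ee_pos: [0.5894, 0.1049, 0.1394]
tcp_rot: [0.937, 0.139, 0.318, -0.046]
wrist_force: [-3.0, 0.9, 5.1]
opening: 0.0451
```

>>> {"api": "drive_tool", "payload": {
  "increments": [
    [[0,0,0],[0,0,-6],1],
    [[0,0,0],[0,0,-18],1],
    [[0,0,0],[0,0,-34],1],
    [[0,0,0],[0,0,-52],1],
    [[0,0,0],[0,0,-70],1],
    [[0,0,0],[0,0,-90],1],
    [[0,0,0],[0,0,-110],1],
    [[0,0,0],[0,0,-130],1]
  ]
}}

```text
time: 8.6
ee_pos: [0.51, 0.0816, 0.236]
tcp_rot: [0.939, 0.139, 0.311, -0.046]
wrist_force: [-0.6, 0.0, -7.4]
opening: 0.0451
```

>>> {"api": "drive_tool", "payload": {
  "increments": [
    [[0,0,0],[0,0,-15],1],
    [[0,0,0],[0,0,-30],1],
    [[0,0,0],[0,0,-42],1],
    [[0,0,0],[0,0,-42],1]
  ]
}}

```text
time: 9.0
ee_pos: [0.485, 0.0736, 0.2684]
tcp_rot: [0.94, 0.138, 0.31, -0.046]
wrist_force: [0.2, 0.5, -6.8]
opening: 0.0447
```

```bash
python3 - <<'E'
from h import *
p,r,s=pose(); print(p,s["time"],s["opening"],s["joint_pos"],s["wrist_force"])
c=ctrl.capture("scene"); w=ctrl.capture("wrist")
A=cv2.resize(c["image"][120:250,215:375,::-1],(480,390),interpolation=cv2.INTER_CUBIC)
cv2.imwrite("pics/out.png",np.hstack([A,cv2.resize(w["image"][:,:,::-1],(320,240))if 0 else cv2.copyMakeBorder(cv2.resize(w["image"][:,:,::-1],(320,240)),0,150,0,0,0)]))
E
```

```text
[0.48504323 0.07364884 0.26843205] 9.0 0.04474010159704867 [-0.15321284 -0.53711458  1.88585206  0.27782083  1.21703703  1.10610193] [ 0.17702658  0.5055193  -6.83595134]
```

View pics/out.png

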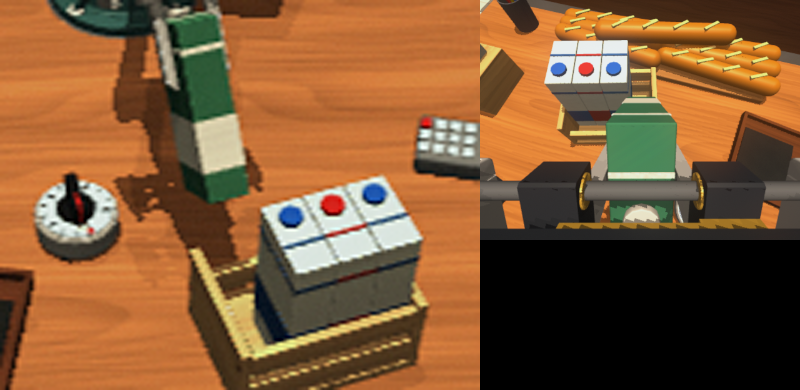

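The carton is out of the rack, still firmly gripped (opening 44.7 mm), with the three milks standing and nothing else moved. Next: straighten and carry to above the mat.

```bash
cat >> h.py <<'E'
MAT=np.array([.6165,-.2028,.011])
E
python3 - <<'E'
from h import *
print(delta([.50,.03,.30],tool(5)),delta([*MAT[:2],.28],tool(-9)))
E
```

```text
(array([ -3.84, -36.34,  11.37]), array([ 20.4,  46.3, -25.3])) (array([ -8.29, -35.83,  24.88]), array([ 44.3, 302.9,  16.8]))
```

>>> {"api": "drive_tool", "payload": {
  "increments": [
    [[-0.4,-4,1.2],[2,5,-4],1],
    [[-0.9,-9,2.8],[5,11,-8],1],
    [[-1.5,-15,4.5],[8,18,-12],1],
    [[-2.2,-21,6.5],[12,26,-16],1],
    [[-2.9,-27,8.5],[15,34,-20],1],
    [[-3.4,-32,10],[18,40,-23],1],
    [[-3.8,-36.3,11.4],[20,46,-25],1],
    [[-3.8,-36.3,11.4],[20,46,-25],1]
  ]
}}

```text
time: 9.9
ee_pos: [0.5031, 0.0304, 0.297]
tcp_rot: [0.999, 0.044, -0.0, -0.001]
wrist_force: [-0.1, -0.4, -8.4]
opening: 0.0447
```

```bash
python3 - <<'E'
from h import *
p,r,s=pose(); print(p,s["opening"],s["joint_pos"],delta([*MAT[:2],.28],tool(-9)))
E
```

```text
[0.503055   0.03040852 0.2969739 ] 0.04466085683239884 [-5.33231148e-02 -1.50007490e-02  1.29651586e+00  1.71752956e-03
  1.86094572e+00  1.43076369e+00] (array([-0.1 ,  0.05, 14.  ]), array([ 92.7, 242.2,  16.5]))
```

>>> {"api": "drive_tool", "payload": {
  "increments": [
    [[0,0,1],[7,15,0],1],
    [[0,0,3],[19,45,0],1],
    [[0,0,6],[34,85,0],1],
    [[0,0,9],[50,127,0],1],
    [[0,0,11],[66,170,5],1],
    [[0,0,13],[80,210,10],1],
    [[0,0,14],[90,235,15],1],
    [[0,0,14],[93,242,16],1]
  ]
}}

```text
time: 10.7
ee_pos: [0.6173, -0.2064, 0.2774]
tcp_rot: [0.997, -0.081, -0.001, -0.001]
wrist_force: [-0.5, 0.4, -8.4]
opening: 0.0449
```

>>> {"api": "drive_tool", "payload": {
  "increments": [
    [[0,0,0],[2,4,0],1],
    [[0,0,0],[2,4,0],1],
    [[0,0,0],[2,4,0],1]
  ]
}}

```text
time: 11.0
ee_pos: [0.6185, -0.2096, 0.2778]
tcp_rot: [0.997, -0.08, -0.0, -0.001]
wrist_force: [0.4, -0.5, -7.8]
opening: 0.045
```

```bash
python3 - <<'E'
from h import *
import pickle
p,r,s=pose(); print(p,s["opening"],s["wrist_force"],delta([*MAT[:2],.131],tool(-9)))
c=ctrl.capture("scene"); w=ctrl.capture("wrist"); pickle.dump((p,r,c,w),open("cap2.pkl","wb"))
A=cv2.resize(c["image"][130:270,130:270,::-1],(560,560),interpolation=cv2.INTER_CUBIC)
# model of carton upright under TCP (s=118)
B=A.copy()
def f(d,sg,y): return p+r.apply([d,y,sg])
q=lambda P:((proj(c,P)-[130,130]+.5)*4-.5).astype(int)
P=q([f(d,z,y) for d in(-.0475,.0475) for z in(.118,-.072) for y in(-.0225,.0225)])
for i,j in((2,3),(6,7),(2,6),(3,7),(4,6),(5,7),(4,5),(0,4),(1,5)): cv2.line(B,P[i].tolist(),P[j].tolist(),(255,0,255),1)
cv2.imwrite("pics/over.png",np.hstack([B,cv2.copyMakeBorder(cv2.resize(w["image"][:,:,::-1],(240,180)),0,380,0,0,0)]))
E
```

```text
[ 0.61846791 -0.20964664  0.27777362] 0.04500993153119229 [ 0.36434575 -0.51228263 -7.75045493] (array([-0.1 ,  0.06, -0.18]), array([ -2.9,  -6.2, 146.8]))
```

View pics/over.png

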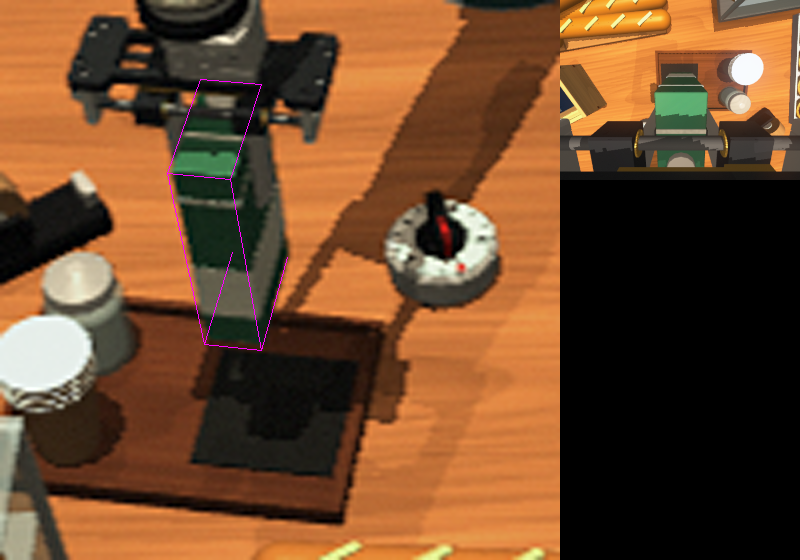

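The carton hangs upright over the tray: its bottom rear edge is at crop (202..255,347), against a predicted (205..262,347). The mat lies at (280,415). I'll descend in stages, watching the wrist force.

>>> {"api": "drive_tool", "payload": {
  "increments": [
    [[0,0,0],[-3,-6,10],1],
    [[0,0,0],[-3,-6,35],1],
    [[0,0,0],[-3,-6,65],1],
    [[0,0,0],[-3,-6,95],1],
    [[0,0,0],[-3,-6,120],1],
    [[0,0,0],[-3,-6,132],1],
    [[0,0,0],[-3,-6,138],1],
    [[0,0,0],[-3,-6,138],1]
  ]
}}

```text
time: 11.9
ee_pos: [0.6168, -0.2025, 0.1407]
tcp_rot: [0.997, -0.08, 0.0, -0.001]
wrist_force: [-0.4, -0.1, -7.8]
opening: 0.0449
```

>>> {"api": "drive_tool", "payload": {
  "increments": [
    [[0,0,0],[0,0,0],1],
    [[0,0,0],[0,0,0],1]
  ]
}}

```text
time: 12.1
ee_pos: [0.6179, -0.2029, 0.143]
tcp_rot: [0.997, -0.079, 0.002, -0.0]
wrist_force: [0.0, -0.1, -7.8]
opening: 0.045
```

```bash
python3 - <<'E'
from h import *
p,r,s=pose(); print(p,s["opening"],s["wrist_force"],s["moment"],delta([*MAT[:2],.131],tool(-9)))
E
```

```text
[ 0.61785885 -0.20285737  0.14304381] 0.044995622044457076 [ 7.06489079e-03 -1.41141426e-01 -7.75622687e+00] [ 0.07853421 -0.00677714  0.06853634] (array([-0.02, -0.23, -0.11]), array([-1.4,  0.2, 12. ]))
```

>>> {"api": "drive_tool", "payload": {
  "increments": [
    [[0,0,0],[-1,0,3],1],
    [[0,0,0],[-1,0,6],1],
    [[0,0,0],[-1,0,8],1],
    [[0,0,0],[-1,0,9],1]
  ]
}}

```text
time: 12.5
ee_pos: [0.6166, -0.2026, 0.1335]
tcp_rot: [0.997, -0.079, 0.002, -0.0]
wrist_force: [-0.2, -0.7, -7.4]
opening: 0.0446
```

>>> {"api": "drive_tool", "payload": {
  "increments": [
    [[0,0,0],[0,0,1],1],
    [[0,0,0],[0,0,2],1],
    [[0,0,0],[0,0,3],1]
  ]
}}

```text
time: 12.8
ee_pos: [0.6166, -0.2026, 0.1304]
tcp_rot: [0.997, -0.079, 0.001, -0.0]
wrist_force: [-2.4, 1.0, -0.5]
opening: 0.0449
```

>>> {"api": "drive_tool", "payload": {
  "increments": [
    [[0,0,0],[0,0,0.5],1],
    [[0,0,0],[0,0,0.5],0.5],
    [[0,0,0],[0,0,0.5],0.48],
    [[0,0,0],[0,0,0.5],0.44],
    [[0,0,0],[0,0,0.5],0.38],
    [[0,0,0],[0,0,0.5],0.32],
    [[0,0,0],[0,0,0.5],0.28],
    [[0,0,0],[0,0,0],0.28]
  ]
}}

```text
time: 13.6
ee_pos: [0.6165, -0.2026, 0.1303]
tcp_rot: [0.997, -0.079, 0.001, -0.0]
wrist_force: [-0.3, 0.6, 0.7]
opening: 0.0674
```

```bash
python3 - <<'E'
from h import *
p,r,s=pose(); print(p,s["opening"],s["wrist_force"])
c=ctrl.capture("scene"); w=ctrl.capture("wrist")
A=cv2.resize(c["image"][160:280,130:230,::-1],(500,600),interpolation=cv2.INTER_CUBIC)
cv2.imwrite("pics/placed.png",np.hstack([A,cv2.copyMakeBorder(cv2.resize(w["image"][:,:,::-1],(300,225)),0,375,0,0,0)]))
E
```

```text
[ 0.61651113 -0.2025873   0.13026301] 0.06743710629949586 [-0.26121408  0.59404961  0.74742972]
```

View pics/placed.png

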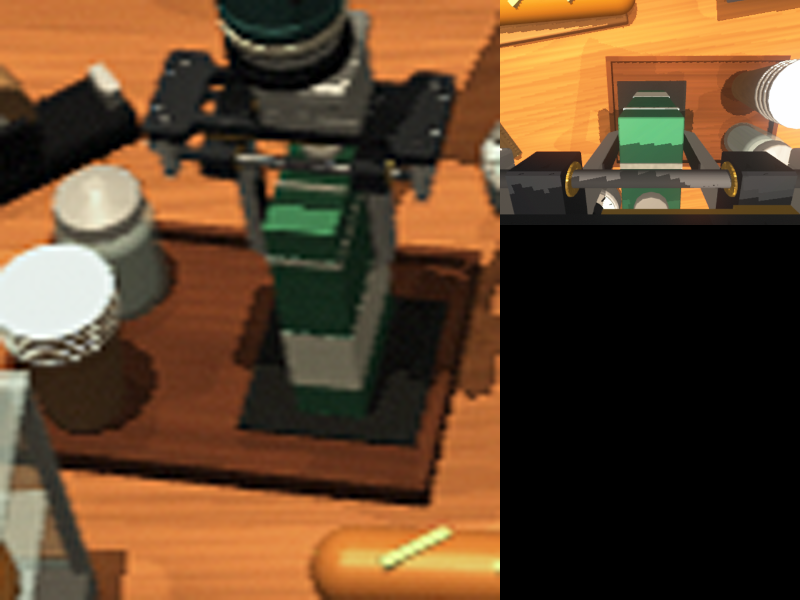

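The carton stands upright, released, on the mat: bottom rear edge (300..367,415), roughly centred on the mat's rear edge (240..418,435). Now I'll lift straight off.

>>> {"api": "drive_tool", "payload": {
  "increments": [
    [[0,0,0],[0,0,-8],0.28],
    [[0,0,0],[0,0,-22],0.28],
    [[0,0,0],[0,0,-42],0.28],
    [[0,0,0],[0,0,-65],0.28],
    [[0,0,0],[0,0,-90],0.28],
    [[0,0,0],[0,0,-120],0.28],
    [[0,0,0],[0,0,-145],0.28],
    [[0,0,0],[0,0,-150],0.28]
  ]
}}

```text
time: 14.5
ee_pos: [0.6174, -0.2032, 0.2866]
tcp_rot: [0.997, -0.079, 0.006, 0.001]
wrist_force: [0.5, -0.4, 0.5]
opening: 0.0678
```

```bash
cat >> h.py <<'E'
TIM=np.array([.456,-.0628])
E
python3 - <<'E'
from h import *
p,r,s=pose(); print(p,s["opening"],s["wrist_force"],s["time"])
w=ctrl.capture("wrist"); Rc=R.from_quat(w["rotation"])
rel=r.inv()*Rc; off=r.inv().apply(np.array(w["xyz"])-p); print("cam in tool",off,rel.as_matrix().round(3).tolist(),w["intrinsics"][0,0])
# hover pose: where would the knob project?
for z in(.16,.2,.25):
  for back in(0,.04,.08,.12):
    rt=tool(9);pt=np.array([*(TIM-back*np.array([np.cos(.157),np.sin(.157)])),z])
    k=dict(w);k["xyz"]=pt+rt.apply(off);k["rotation"]=(rt*rel).as_quat()
    print(z,back,proj(k,[[*TIM,.042],[*TIM,.074]]).round(0).tolist())
print(delta([*TIM,.2],tool(9)))
E
```

```text
[ 0.61741645 -0.20319007  0.28655833] 0.06775094171388729 [ 0.54653043 -0.43892691  0.47932157] 14.5
cam in tool [ 0.07146136  0.0009537  -0.17854509] [[-0.0, -0.97, -0.245], [1.0, -0.0, 0.001], [-0.001, -0.245, 0.97]] 289.52920173702444
0.16 0 [[257.0, 195.0], [257.0, 203.0]]
0.16 0.04 [[257.0, 157.0], [257.0, 160.0]]
0.16 0.08 [[257.0, 116.0], [257.0, 115.0]]
0.16 0.12 [[257.0, 72.0], [257.0, 65.0]]
0.2 0 [[257.0, 187.0], [257.0, 193.0]]
0.2 0.04 [[257.0, 153.0], [257.0, 156.0]]
0.2 0.08 [[257.0, 117.0], [257.0, 116.0]]
0.2 0.12 [[257.0, 79.0], [257.0, 74.0]]
0.25 0 [[257.0, 179.0], [257.0, 184.0]]
0.25 0.04 [[257.0, 149.0], [257.0, 151.0]]
0.25 0.08 [[257.0, 118.0], [257.0, 117.0]]
0.25 0.12 [[257.0, 85.0], [257.0, 81.0]]
(array([  0.16,  -0.58, -18.12]), array([-182.3, -113.1,   83. ]))
```

>>> {"api": "drive_tool", "payload": {
  "increments": [
    [[0,0,-2],[-15,-9,0],0.4],
    [[0,0,-5],[-45,-28,0],0.5],
    [[0,0,-8],[-80,-50,5],0.55],
    [[0,0,-11],[-115,-71,25],0.55],
    [[0,0,-14],[-148,-92,50],0.55],
    [[0,0,-17],[-172,-107,75],0.55],
    [[0,-0.5,-18],[-182,-113,83],0.55],
    [[0,-0.5,-18],[-182,-113,83],0.55]
  ]
}}

```text
time: 15.35
ee_pos: [0.4548, -0.0621, 0.1984]
tcp_rot: [0.997, 0.078, -0.001, 0.001]
wrist_force: [0.0, -0.8, 0.3]
opening: 0.0424
```

>>> {"api": "drive_tool", "payload": {
  "increments": [
    [[0,0,0],[0,0,0],0.55],
    [[0,0,0],[0,0,0],0.55]
  ]
}}

```text
time: 15.55
ee_pos: [0.4564, -0.0631, 0.1995]
tcp_rot: [0.997, 0.077, -0.0, 0.001]
wrist_force: [0.0, -0.0, -0.1]
opening: 0.0425
```

```bash
python3 - <<'E'
from h import *
import pickle
p,r,s=pose(); print(p,s["opening"],s["joint_pos"],delta([*TIM,.2],tool(9)))
w=ctrl.capture("wrist");t=ctrl.capture("top");c=ctrl.capture("scene");p,r,s=pose();pickle.dump((p,r.as_quat(),w,t,c),open("cap3.pkl","wb"))
q=proj(w,[[*TIM,.042]])[0].round().astype(int);print(q)
x0,y0=q-[50,50]
A=cv2.resize(w["image"][y0:y0+100,x0:x0+100,::-1],(600,600),interpolation=cv2.INTER_CUBIC);print(x0,y0)
cv2.imwrite("pics/timer.png",A)
im=w["image"].astype(int)
m=((im.min(2)>120)&(np.ptp(im,2) <60)).astype(np.uint8); m[:y0]=0;m[y0+100:]=0;m[:,:x0]=0;m[:,x0+100:]=0
n,l,st,ce=cv2.connectedComponentsWithStats(m);k=1+np.argmax(st[1:,4]);ys,xs=np.nonzero(l==k)
h=cv2.convexHull(np.c_[xs,ys].astype(np.float32))[:,0];W=ray(w,h,.042)[:,:2].astype(np.float32)
print("dial",st[k],cv2.fitEllipse(W),cv2.minEnclosingCircle(W))
E
```

```text
[ 0.45635651 -0.06305436  0.19945558] 0.04252576041470364 [-0.25831364 -0.11262072  1.58019755 -0.00282645  1.67325365  1.15770768] (array([ 0.17,  0.02, -0.15]), array([-0.3, -0.3, -0.5]))
[256 187]
206 137
dial [ 218  146   79   79 3243] ((0.45648297667503357, -0.06412217020988464), (0.09345591813325882, 0.09564398229122162), 115.91893005371094) ((0.4558991491794586, -0.06455282866954803), 0.04841207340359688)
```

View pics/timer.png

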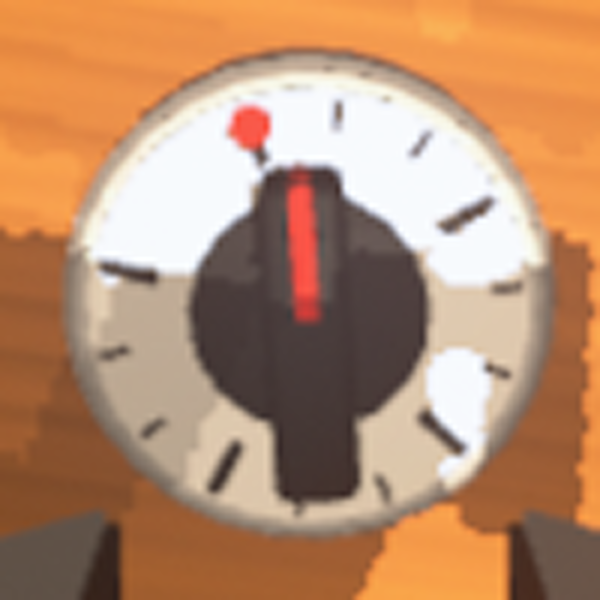

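The wrist view shows the dial centred at about (309,291), the zero dot at (249,126), the 30-minute tick at (467,214), and the bar from (301,166) to (317,500). Now to compute the axis and angles.

```bash
python3 - <<'E'
from h import *
import pickle
p,rq,w,t,c=pickle.load(open("cap3.pkl","rb"))
n=lambda u:(np.atleast_2d(u)+.5)/6-.5+[206,137]
bar=ray(w,n([(301,166),(317,500)]),.074)[:,:2]; bl=ray(w,n([(299,180),(307,318)]),.074)[:,:2]
sk=ray(w,n([(190,310),(428,310)]),.046)[:,:2]; 
rim=ray(w,n([(65,291),(553,291),(309,47),(309,535)]),.036)[:,:2]
print("bar ends",bar,bar.mean(0),np.linalg.norm(bar[0]-bar[1]));print("skirt",sk.mean(0),np.linalg.norm(sk[0]-sk[1]),"rim",rim.mean(0),np.linalg.norm(rim[0]-rim[1]),np.linalg.norm(rim[2]-rim[3]))
a=lambda v:np.degrees(np.arctan2(v[...,1],v[...,0]))
print("bar yaw",a(bar[0]-bar[1]),"redline",a(bl[0]-bl[1]))
T=ray(w,n([(249,126),(338,114),(422,143),(467,214),(508,288),(498,371),(442,432),(384,488),(226,467),(152,428),(114,352),(128,272)]),.042)[:,:2]
nm=np.array([0,10,20,30,40,50,60,70,90,100,110,120])*2.5
# fit centre + zero yaw
from scipy.optimize import least_squares
f=least_squares(lambda v:(((a(T-v[:2])-(v[2]-nm)+180)%360)-180),[*TIM,29]);print("centre/zero yaw",f.x,np.abs(f.fun).max(),f.fun.round(1))
print("tool",p,a(R.from_quat(rq).as_matrix()[:,0][:2]))
E
```

```text
bar ends [[ 0.4865486  -0.05777252]
 [ 0.42610463 -0.07004786]] [ 0.45632662 -0.06391019] 0.061677849635649165
skirt [ 0.45519484 -0.06407613] 0.046528124536885644 rim [ 0.45602535 -0.06396121] 0.098006731145627 0.10011297532774105
bar yaw 11.479861231734008 redline 12.031152205861504
centre/zero yaw [ 0.45397918 -0.06435334 26.00043358] 0.44776666989434943 [ 0.4 -0.2 -0.3  0.2 -0.2 -0.  -0.   0.3  0.1 -0.1 -0.3  0.1]
tool [ 0.45595364 -0.06289554  0.19914513] 8.86104243338778
```

```bash
cat >> h.py <<'E'
TIM=np.array([.4558,-.0640]); ZERO=26.0
E
python3 - <<'E'
from h import *
print(delta([*TIM,.052],tool(11.7)))
E
```

```text
(array([ 0.14,  0.06, -2.84]), array([ -0.2,   0.7, 147.1]))
```

>>> {"api": "drive_tool", "payload": {
  "increments": [
    [[0,0,-1.5],[-0.2,0.7,15],0.6],
    [[0.1,0,-2.8],[-0.2,0.7,45],0.65],
    [[0.1,0,-2.8],[-0.2,0.7,75],0.65],
    [[0.1,0,-2.8],[-0.2,0.7,100],0.65],
    [[0.1,0,-2.8],[-0.2,0.7,120],0.65],
    [[0.1,0,-2.8],[-0.2,0.7,135],0.65],
    [[0.1,0,-2.8],[-0.2,0.7,144],0.7],
    [[0.1,0,-2.8],[-0.2,0.7,145],0.7]
  ]
}}

```text
time: 16.5
ee_pos: [0.4554, -0.0641, 0.0532]
tcp_rot: [0.995, 0.101, -0.001, 0.0]
wrist_force: [-0.8, -0.4, -0.6]
opening: 0.0283
```

>>> {"api": "drive_tool", "payload": {
  "increments": [
    [[0,0,0],[0,0,0],0.7],
    [[0,0,0],[0,0,0],0.7]
  ]
}}

```text
time: 16.7
ee_pos: [0.4562, -0.0644, 0.0542]
tcp_rot: [0.995, 0.101, -0.001, 0.0]
wrist_force: [-0.1, 1.1, -0.1]
opening: 0.0283
```

```bash
python3 - <<'E'
from h import *
p,r,s=pose(); print(p,s["opening"],s["wrist_force"],delta([*TIM,.050],tool(11.7)))
E
```

```text
[ 0.45624432 -0.06442469  0.05419667] 0.028263708791495826 [-0.05795173  1.07662997 -0.06615053] (array([ 0.03,  0.07, -0.08]), array([-0.3, -0.5,  4.2]))
```

>>> {"api": "drive_tool", "payload": {
  "increments": [
    [[0,0,0],[-0.3,-0.5,2],0.8],
    [[0,0,0],[-0.3,-0.5,4],0.8],
    [[0,0,0],[-0.3,-0.5,6],0.8],
    [[0,0,0],[-0.3,-0.5,6.5],0.8]
  ]
}}

```text
time: 17.1
ee_pos: [0.4557, -0.0639, 0.0475]
tcp_rot: [0.995, 0.101, -0.001, 0.0]
wrist_force: [0.8, 0.6, 0.2]
opening: 0.0188
```

>>> {"api": "drive_tool", "payload": {
  "increments": [
    [[0,0,0],[0,0,0],0.85],
    [[0,0,0],[0,0,0],1],
    [[0,0,0],[0,0,0],1],
    [[0,0,0],[0,0,0],1]
  ]
}}

```text
time: 17.5
ee_pos: [0.4556, -0.0636, 0.0475]
tcp_rot: [0.995, 0.101, -0.001, 0.0]
wrist_force: [-0.4, 2.0, 1.4]
opening: 0.016
```

>>> {"api": "drive_tool", "payload": {
  "increments": [
    [[0,0,0],[0,0,1],1],
    [[0,0,0],[0,0,2],1],
    [[0,0,0],[0,0,2],1]
  ]
}}

```text
time: 17.8
ee_pos: [0.4557, -0.0637, 0.0474]
tcp_rot: [0.995, 0.101, -0.001, 0.0]
wrist_force: [-3.4, 2.7, 10.9]
opening: 0.0161
```

>>> {"api": "drive_tool", "payload": {
  "increments": [
    [[0,0,0],[0,0,3],1],
    [[0,0,0],[0,0,4],1],
    [[0,0,0],[0,0,4],1]
  ]
}}

```text
time: 18.1
ee_pos: [0.4558, -0.0637, 0.0473]
tcp_rot: [0.995, 0.101, -0.001, 0.0]
wrist_force: [-9.4, 4.0, 19.4]
opening: 0.0156
```

```bash
python3 - <<'E'
from h import *
p,r,s=pose(); m=r.as_matrix(); print(p,s["opening"],s["wrist_force"],s["moment"],np.degrees(np.arctan2(m[1,0],m[0,0])),"yaw target",ZERO-75)
E
```

```text
[ 0.45579819 -0.06365047  0.04730424] 0.015626397141125032 [-9.389895    3.98906707 19.3808904 ] [ 0.82401718  1.77978403 -0.01620416] 11.642038197244425 yaw target -49.0
```

>>> {"api": "drive_tool", "payload": {
  "increments": [
    [[0,0,0],[-1.4,-0.8,4],1],
    [[0,0,0],[-1.4,-0.8,4],1]
  ]
}}

```text
time: 18.3
ee_pos: [0.4557, -0.0636, 0.0473]
tcp_rot: [0.995, 0.101, 0.001, 0.001]
wrist_force: [-5.3, 3.0, 17.4]
opening: 0.0154
```

>>> {"api": "drive_tool", "payload": {
  "increments": [
    [[0,0,0],[-2.5,-1.2,4.5],1],
    [[0,0,2],[-2.5,-1.2,4.5],1],
    [[0,0,5],[-2.5,-1.2,4.5],1],
    [[0,0,9],[-2.5,-1.2,4.5],1],
    [[0,0,13],[-2.5,-1.2,4.5],1],
    [[0,0,17],[-2.5,-1.2,4.5],1],
    [[0,0,20],[-2.5,-1.2,4.5],1],
    [[0,0,20],[-2.5,-1.2,4.5],1]
  ]
}}

```text
time: 19.1
ee_pos: [0.4558, -0.0644, 0.0473]
tcp_rot: [0.997, -0.073, 0.005, 0.002]
wrist_force: [-3.2, 0.5, 16.6]
opening: 0.0158
```

```bash
cat > chk.py <<'E'
from h import *
p,r,s=pose(); m=r.as_matrix(); print(p,s["time"],s["opening"],s["wrist_force"],s["moment"],"yaw",np.degrees(np.arctan2(m[1,0],m[0,0])),"world-x in tool mm",r.inv().apply([1,0,0]).round(2))
# red dot seen by top and scene cameras
for n,b in(("top",(262,188,40,40)),("scene",(220,170,45,45))):
    c=ctrl.capture(n);x,y,w,h=b;im=c["image"][y:y+h,x:x+w].astype(int)
    d=(im[...,0]-np.maximum(im[...,1],im[...,2])>70)&(im[...,1]<90)
    k,l,st,ce=cv2.connectedComponentsWithStats(d.astype(np.uint8))
    for i in range(1,k):
        if st[i,4]>2: print(n,st[i,4],ray(c,ce[i]+[x,y],.042)[0][:2].round(4))
E
python3 chk.py
```

```text
[ 0.45578114 -0.06436099  0.0473108 ] 19.1 0.015763801690067393 [-3.21031652  0.46099951 16.6367688 ] [ 0.27765086  0.76183982 -0.02742236] yaw -8.389270189678088 world-x in tool mm [ 0.99 -0.15  0.01]
scene 3 [ 0.4487 -0.068 ]
scene 3 [ 0.4885 -0.0469]
```

>>> {"api": "drive_tool", "payload": {
  "increments": [
    [[0,0,1],[-3,0,5],1],
    [[0,0,4],[-3,0,5],1],
    [[0,0,8],[-3,0,5],1],
    [[0,0,12],[-3,0,5],1],
    [[0,0,16],[-3,0,5],1],
    [[0,0,19],[-3,0,5],1],
    [[0,0,20.6],[-3,0,5],1],
    [[0,0,20.6],[-3,0,5],1]
  ]
}}

```text
time: 20.0
ee_pos: [0.4557, -0.0652, 0.0471]
tcp_rot: [0.968, -0.25, 0.009, 0.002]
wrist_force: [-5.2, 1.7, 18.0]
opening: 0.0159
```

```bash
python3 chk.py; python3 -c "
from h import *
print(delta([*TIM,.047],tool(-49)))"
```

```text
[ 0.45571948 -0.06522434  0.04713639] 20.0 0.01592708489361062 [-5.1658853   1.67486503 18.01030838] [0.44704023 0.92545935 0.05058073] yaw -28.960961597370638 world-x in tool mm [ 0.87 -0.48  0.02]
scene 4 [ 0.4445 -0.0762]
scene 4 [ 0.4877 -0.0463]
(array([-0.23, -1.04, 20.05]), array([-0.5, -1.1,  0.2]))
```

>>> {"api": "drive_tool", "payload": {
  "increments": [
    [[0,0,1],[-3.4,0,5],1],
    [[0,0,4],[-3.4,0,5],1],
    [[0,0,8],[-3.4,0,5],1],
    [[0,0,12],[-3.4,0,5],1],
    [[0,0,16],[-3.4,0,5],1],
    [[0,0,19],[-3.4,0,5],1],
    [[0,0,20],[-3.4,0,5],1],
    [[0,0,20],[-3.4,0,5],1]
  ]
}}

```text
time: 20.9
ee_pos: [0.4554, -0.0659, 0.047]
tcp_rot: [0.91, -0.414, 0.013, 0.002]
wrist_force: [-3.3, -1.2, 17.8]
opening: 0.0161
```

```bash
python3 chk.py; python3 -c "
from h import *
print(delta([*TIM,.047],tool(-49)))"
```

```text
[ 0.45535828 -0.06594995  0.0470103 ] 20.9 0.01614490038568831 [-3.285077   -1.23413165 17.81475838] [-0.17968249  1.12266799  0.1032652 ] yaw -48.93913710750549 world-x in tool mm [ 0.66 -0.75  0.02]
scene 4 [ 0.4394 -0.0834]
scene 3 [ 0.4869 -0.0469]
(array([-0.46, -1.45,  0.08]), array([-1.2, -1.6, -0. ]))
```

>>> {"api": "drive_tool", "payload": {
  "increments": [
    [[0,0,0],[-1,0,2],1],
    [[0,0,0],[0,0,0],1],
    [[0,0,0],[0,0,0],0.8],
    [[0,0,0],[0,0,0],0.72],
    [[0,0,0],[0,0,0],0.68]
  ]
}}

```text
time: 21.5
ee_pos: [0.4554, -0.0661, 0.0466]
tcp_rot: [0.91, -0.414, 0.013, 0.002]
wrist_force: [0.2, -0.9, 0.4]
opening: 0.0289
```

>>> {"api": "drive_tool", "payload": {
  "increments": [
    [[0,0,0],[0,0,-6],0.68],
    [[0,0,0],[0,0,-20],0.68],
    [[0,0,0],[0,0,-40],0.68],
    [[0,0,0],[0,0,-70],0.6],
    [[0.5,1.5,0],[0,0,-110],0.5],
    [[0.5,1.5,0],[0,0,-145],0.5],
    [[0.5,1.5,0],[0,0,-155],0.5],
    [[0.5,1.5,0],[0,0,-155],0.5]
  ]
}}

```text
time: 22.3
ee_pos: [0.4529, -0.0642, 0.2035]
tcp_rot: [0.91, -0.414, 0.029, 0.003]
wrist_force: [0.6, 0.0, -0.8]
opening: 0.0471
```

```bash
cat > meas.py <<'E'
from h import *
import sys,pickle
def meas(w,ctr):
    """outer dial circle, red dot, red pointer line from a wrist picture"""
    im=w["image"].astype(int); q=proj(w,[[*ctr,.05]])[0].astype(int); M=np.zeros(im.shape[:2],bool); M[q[1]-50:q[1]+50,q[0]-50:q[0]+50]=1
    red=(im[...,0]-im[...,2]>90)&(im[...,0]-im[...,1]>90)&M
    k,l,st,ce=cv2.connectedComponentsWithStats(red.astype(np.uint8)); out={}
    for i in range(1,k):
        if st[i,4]<6: continue
        ys,xs=np.nonzero(l==i); P=ray(w,np.c_[xs,ys],.074)[:,:2]; D=ray(w,ce[i],.042)[0][:2]
        v,_,_=np.linalg.svd(np.cov((P-P.mean(0)).T)); a=np.degrees(np.arctan2(v[1,0],v[0,0]))
        print(" red n=%d dot@.042 %s r=%.1fmm yaw %.2f | line@.074 %s axis %.1f(mod180) elong %.1f"%(st[i,4],D.round(4),1e3*np.linalg.norm(D-ctr),np.degrees(np.arctan2(*(D-ctr)[::-1])),P.mean(0).round(4),a,np.linalg.norm(np.ptp(P,0))*1e3))
    white=((im.min(2)>110)&(np.ptp(im,2)<70)&M).astype(np.uint8)
    k,l,st,ce=cv2.connectedComponentsWithStats(white);i=1+np.argmax(st[1:,4]);ys,xs=np.nonzero(l==i)
    h=cv2.convexHull(np.c_[xs,ys].astype(np.float32))[:,0]; print(" dial",cv2.fitEllipse(ray(w,h,.042)[:,:2].astype(np.float32)))
if __name__=="__main__":
    print("before");meas(pickle.load(open("cap3.pkl","rb"))[2],TIM)
    p,r,s=pose();w=ctrl.capture("wrist");pickle.dump(w,open("cap4.pkl","wb"));print("after",p,s["wrist_force"],s["opening"],s["time"],s["joint_pos"][5]);meas(w,TIM)
E
python3 meas.py
```

```text
before
 red n=744 dot@.042 [ 0.4946 -0.0179] r=60.3mm yaw 49.96 | line@.074 [ 0.4976 -0.0212] axis 119.2(mod180) elong 58.1
 red n=114 dot@.042 [ 0.5167 -0.1003] r=70.9mm yaw -30.81 | line@.074 [ 0.5176 -0.0958] axis 93.0(mod180) elong 24.4
 red n=226 dot@.042 [ 0.5013 -0.1025] r=59.7mm yaw -40.25 | line@.074 [ 0.5038 -0.0978] axis 88.9(mod180) elong 32.7
 red n=35 dot@.042 [ 0.4883 -0.0476] r=36.4mm yaw 26.75 | line@.074 [ 0.492  -0.0481] axis 178.7(mod180) elong 9.1
 red n=8 dot@.042 [ 0.4889 -0.1045] r=52.3mm yaw -50.78 | line@.074 [ 0.4925 -0.0996] axis 93.6(mod180) elong 5.0
 red n=18 dot@.042 [ 0.4886 -0.113 ] r=58.9mm yaw -56.20 | line@.074 [ 0.4922 -0.1072] axis 99.2(mod180) elong 7.3
 red n=95 dot@.042 [ 0.4661 -0.0612] r=10.7mm yaw 15.34 | line@.074 [ 0.4719 -0.0604] axis -167.8(mod180) elong 25.8
 red n=36 dot@.042 [ 0.4636 -0.0079] r=56.6mm yaw 82.08 | line@.074 [ 0.4696 -0.0122] axis 88.4(mod180) elong 11.8
 red n=6 dot@.042 [ 0.4813 -0.1165] r=58.3mm yaw -64.05 | line@.074 [ 0.4857 -0.1104] axis 104.7(mod180) elong 3.5
 red n=121 dot@.042 [ 0.4406 -0.1243] r=62.1mm yaw 
[... 424 characters left out ...]
2177
 red n=918 dot@.042 [ 0.5142 -0.0572] r=58.8mm yaw 6.68 | line@.074 [ 0.512  -0.0623] axis 112.8(mod180) elong 79.8
 red n=961 dot@.042 [ 0.4572 -0.1202] r=56.3mm yaw -88.62 | line@.074 [ 0.4602 -0.1196] axis -172.1(mod180) elong 95.4
 red n=93 dot@.042 [ 0.464  -0.0761] r=14.6mm yaw -55.90 | line@.074 [ 0.4664 -0.0795] axis 130.9(mod180) elong 27.9
 red n=33 dot@.042 [ 0.4889 -0.0493] r=36.2mm yaw 23.91 | line@.074 [ 0.4891 -0.0553] axis 171.3(mod180) elong 9.0
 red n=23 dot@.042 [0.4414 0.003 ] r=68.5mm yaw 102.13 | line@.074 [ 0.446  -0.0079] axis 74.6(mod180) elong 10.1
 dial ((0.45589351654052734, -0.06751666963100433), (0.09453193098306656, 0.09560958296060562), 139.6296844482422)
```

```bash
cat > ticks.py <<'E'
from h import *
import pickle
from scipy.optimize import differential_evolution
nm=np.radians(np.arange(10,121,10)*2.5); rr=np.linspace(.034,.041,6)
def fit(w,name):
    g=cv2.GaussianBlur(cv2.cvtColor(w["image"],cv2.COLOR_RGB2GRAY).astype(np.float32),(0,0),.8)
    def samp(v,da):
        a=(v[2]-nm+da)[:,None]; P=np.stack([v[0]+rr*np.cos(a),v[1]+rr*np.sin(a),.042+0*a*rr],-1).reshape(-1,3)
        q=proj(w,P).astype(np.float32); return cv2.remap(g,q[:,:1],q[:,1:],cv2.INTER_LINEAR).ravel()
    def cost(v):
        m=samp(v,0); s=(samp(v,.11)+samp(v,-.11))/2; return np.mean(np.maximum(m/s,.4))
    r=differential_evolution(cost,[(.448,.464),(-.073,-.057),(.3,.62)],seed=1,tol=1e-6,popsize=20)
    print(name,"centre",r.x[:2].round(4),"zero yaw %.2f"%np.degrees(r.x[2]),"cost %.3f"%r.fun); return r.x
fit(pickle.load(open("cap3.pkl","rb"))[2],"before")
w=ctrl.capture("wrist");p,r,s=pose();print(p)
fit(pickle.load(open("cap4.pkl","rb")),"after"); fit(w,"after2")
from meas import meas; meas(w,TIM)
print(delta([.25,-.40,.26],tool(-49)))
E
python3 ticks.py
```

```text
before centre [ 0.4538 -0.0644] zero yaw 25.86 cost 0.737
[ 0.4512021  -0.06381536  0.1998944 ]
after centre [ 0.4543 -0.0658] zero yaw 25.12 cost 0.734
after2 centre [ 0.4542 -0.0659] zero yaw 25.16 cost 0.733
 red n=1884 dot@.042 [ 0.4827 -0.0915] r=38.5mm yaw -45.72 | line@.074 [ 0.4834 -0.0934] axis -135.0(mod180) elong 160.8
 red n=94 dot@.042 [ 0.4641 -0.0759] r=14.5mm yaw -55.23 | line@.074 [ 0.4665 -0.0794] axis 131.1(mod180) elong 28.1
 red n=34 dot@.042 [ 0.4889 -0.0493] r=36.2mm yaw 23.99 | line@.074 [ 0.4891 -0.0553] axis -150.3(mod180) elong 8.9
 red n=18 dot@.042 [0.4412 0.0023] r=67.9mm yaw 102.38 | line@.074 [ 0.4459 -0.0085] axis -111.1(mod180) elong 10.2
 dial ((0.4558856189250946, -0.06759640574455261), (0.09448365867137909, 0.0954127162694931), 135.0968017578125)
(array([-0.86, -2.82,  0.07]), array([124.2, 371.7, -59.6]))
```

The tick fit gives zero-yaw 25.9° before and 25.2° after, so there was no real spin. The pointer is at −49.0°, so the knob is about 74–75° on (75° = 30 min). Next I'll retreat clear of everything and cross-check with the fixed cameras.

>>> {"api": "drive_tool", "payload": {
  "increments": [
    [[0,-1,0],[0,0,-30],0.4],
    [[0,-2,0],[10,30,-60],0.3],
    [[-0.9,-2.8,0],[25,75,-60],0.2],
    [[-0.9,-2.8,0],[42,120,-60],0.1],
    [[-0.9,-2.8,0],[58,165,-60],0],
    [[-0.9,-2.8,0],[74,210,-60],0],
    [[-0.9,-2.8,0],[90,255,-60],0],
    [[-0.9,-2.8,0],[105,300,-60],0]
  ]
}}

```text
time: 23.2
ee_pos: [0.2896, -0.3393, 0.2576]
tcp_rot: [0.91, -0.414, -0.002, -0.001]
wrist_force: [0.5, 0.3, -0.2]
opening: 0.0937
```

>>> {"api": "drive_tool", "payload": {
  "increments": [
    [[0,0,0],[6,20,0],0],
    [[0,0,0],[12,40,0],0],
    [[0,0,0],[16,50,0],0],
    [[0,0,0],[16,50,0],0]
  ]
}}

```text
time: 23.6
ee_pos: [0.2616, -0.3843, 0.2553]
tcp_rot: [0.91, -0.415, -0.004, -0.002]
wrist_force: [0.5, -0.3, 0.1]
opening: 0.094
```

```bash
python3 - <<'E'
from h import *
import pickle
S=pickle.load(open("cap0.pkl","rb"));p,r,s=pose();print(p,s["time"],s["wrist_force"])
def diff(n,ctr,z,hw,name):
    a=S[n]; b=N[n]; q=proj(a,[[*ctr,z]])[0].round().astype(int); sl=np.s_[q[1]-hw:q[1]+hw,q[0]-hw:q[0]+hw]
    A,B=[cv2.cvtColor(k["image"],cv2.COLOR_RGB2GRAY)[sl].astype(np.float32) for k in(a,b)]
    (dx,dy),resp=cv2.phaseCorrelate(A,B,cv2.createHanningWindow((2*hw,2*hw),cv2.CV_32F))
    W=ray(a,[q,q+[dx,dy]],z); print(n,name,"moved mm",(1e3*(W[1]-W[0])[:2]).round(1),"resp %.2f"%resp,"meandiff %.1f"%np.abs(A-B).mean())
N={}
for n in("scene","top"):
    k=[ctrl.capture(n)for _ in range(3)];N[n]=k[0];N[n]["image"]=np.mean([x["image"]for x in k],0).astype(np.uint8)
pickle.dump(N,open("capN.pkl","wb"))
caps=[(.591,.2517),(.605,.207),(.619,.1634)]
for n in("scene","top"):
    diff(n,(.456,-.064),.042,24,"timer")
    for i,c in enumerate(caps): diff(n,c,.209,8,f"milk{i}")
    for nm,px in(("sugar",(560,287)),("cups",(570,240)),("terminal",(210,372)),("tape",(593,342))):
        g=ray(S["top"],np.array(px)*.64,.06)[0][:2]; diff(n,g,.06,16,nm)
    # carton cap on the mat: white-ish blob near predicted place
    xm=np.array([np.cos(np.radians(-9)),np.sin(np.radians(-9))]); c=MAT[:2]-.022*xm
    q=proj(N[n],[[*c,.208]])[0].round().astype(int); im=N[n]["image"][q[1]-12:q[1]+12,q[0]-12:q[0]+12].astype(int)
    m=((im[...,0]>120)&(im[...,2]>100)&(np.ptp(im,2)<70)).astype(np.uint8)
    k,l,st,ce=cv2.connectedComponentsWithStats(m)
    for i in range(1,k):
        if st[i,4]>8: print(n,"cap",st[i,4],ray(N[n],ce[i]+q-12,.208)[0][:2].round(4),"expected",c.round(4))
    im=N[n]["image"].astype(int); g=((im[...,1]>im[...,0]+15)&(im[...,1]>im[...,2]+10)).astype(np.uint8); q=proj(N[n],[[*MAT[:2],.1]])[0].astype(int)
    g[:q[1]-45]=0;g[q[1]+45:]=0;g[:,:q[0]-45]=0;g[:,q[0]+45:]=0; ys,xs=np.nonzero(g); print(n,"green n",len(xs))
I=N["scene"]["image"]
E
```

```text
[ 0.26163381 -0.38431877  0.25530627] 23.6 [ 0.54952587 -0.27842768  0.06844241]
scene timer moved mm [-0.  -1.3] resp 0.70 meandiff 8.2
scene milk0 moved mm [-0.   0.1] resp 1.00 meandiff 0.4
scene milk1 moved mm [0.1 0.1] resp 1.01 meandiff 0.3
scene milk2 moved mm [ 0.  -0.4] resp 1.00 meandiff 0.4
scene sugar moved mm [ 0. -0.] resp 0.99 meandiff 0.4
scene cups moved mm [-0.1  0. ] resp 1.00 meandiff 0.4
scene terminal moved mm [-0.1  0.3] resp 1.00 meandiff 0.4
scene tape moved mm [0.1 0. ] resp 0.97 meandiff 2.1
scene cap 44 [ 0.5903 -0.1979] expected [ 0.5948 -0.1994]
scene cap 17 [ 0.627  -0.2035] expected [ 0.5948 -0.1994]
scene green n 604
top timer moved mm [ 0.  -1.3] resp 0.59 meandiff 3.1
top milk0 moved mm [ 1.  -0.5] resp 0.87 meandiff 1.0
top milk1 moved mm [0.4 0.5] resp 0.81 meandiff 1.1
top milk2 moved mm [-0.3  0.5] resp 0.90 meandiff 1.0
top sugar moved mm [-0.7 -0.1] resp 0.97 meandiff 1.0
top cups moved mm [ 0.3 -0.2] resp 1.04 meandiff 1.1
top terminal moved mm [0.1 0. ] resp 0.90 meandiff 1.0
top tape moved mm [ 0.5 -0.1] resp 1.10 meandiff 1.1
top cap 41 [ 0.5912 -0.1984] expected [ 0.5948 -0.1994]
top green n 403
```

```bash
python3 -c "
from station import ctrl
print(ctrl.sense()['time'],ctrl.job_done())"
```

```text
the job is handed in; nothing more can be done
23.9 None
```

I handed the job in at 23.9 s. The green carton was tipped forward onto the front slat, drawn out, and stood upright and released on the mat. After that I turned the timer knob about 60° clockwise, pressing down with about 17–19 N.

What the last checks showed:
- **Carton:** the cap position from two cameras puts the carton's centre about 4 mm from the middle of the mat. Both cameras agree to within 1 mm, so it is standing upright.
- **Knob:** the pointer reads about 74–75° past zero, where 75° is 30 minutes. The tick fit from the last wrist pictures gives about 74.1°, roughly 0.3 minutes short.
- **Timer:** it did not visibly spin; the fitted dial zero changed by 0.7°, within noise. It did slide a little, about 1.3 mm towards −y, and both fixed cameras agree on that. I left it there.
- **Everything else:** the other three cartons, sugar jar, cups, terminal and tape dispenser show no movement beyond measurement noise (1 mm or less). The gripper is open and clear of everything.

One disagreement remains: the wrist camera's dial-rim fit put the timer's shift at about 3.4 mm. Its tick fit gave 1.5 mm, close to the fixed cameras, so I trusted the smaller figure.

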